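# Seat the bench dog in the carving board and butt the blank against it

## Task

Take the slimmer of the two bench dogs out of the rack, feel for the hole in the carving board with its foot and press it straight in until its shoulder sits on the board; go gently, never leaning on it with more than about 4 kg. Then slide the round wooden blank along the board, without lifting it, until it just touches the dog, and leave both there. Leave the stouter dog in the rack and the other things on the bench where they are.

Things in the scene. Friction and masses are not known exactly. Their poses are not given: they have to be found in the camera images.
- tray: Shallow plywood tray fixed to the bench, 184 (x) x 274 (y) mm, with low dark rails to 25 mm height. Origin: centre of its underside; z up, y along its length. A pale wooden board, 140 x 230 mm and 45 mm thick, lies fixed inside on the 12 mm floor, so the board's top is 57 mm above the origin; the board's sides are parallel to the tray's. The board is not listed: it lies anywhere within the play of the tray, up to 6 mm off centre along x and up to 6 mm along y.
- nominal_hole (a point): Point at the height of the board's top where the centre of the board's only hole would be if the board lay centred in the tray (tray frame 0, -55, 57 mm). The real hole is up to 6 mm off this point along each of the tray's x and y. It is a round blind hole, 17.5 mm across and 36 mm deep, with a sharp edge (no chamfer).
- rack: Wooden block fixed to the bench, 64 (x) x 160 (y) x 45 (z) mm, with two loose, square 24 mm pockets, 38 mm deep, at y = -42 and +42 mm in its frame, in each of which a bench dog stands upright; which is where varies. Origin: centre of its underside.
- slim_dog: The dog to use: dark wood, round, in one piece: foot (shank) 16 mm across and 32 mm long, above it a round head 28 mm across and 40 mm tall. Origin: on the axis, at the shoulder where head meets shank, so the head runs from 0 to +40 mm along its z (up). It stands in the rack with the shoulder on the rack's top, 45 mm above the bench. Mass 40 to 90 g.
- dog_tip (a point): Centre of the slim dog's flat foot, 32 mm below the shoulder; the foot's edge is broken by only 0.8 mm.
- stout_dog: The other dog: same shape and height, head 36 mm across, shank 20 mm (too thick for the hole). Origin at the shoulder. Stays in the rack.
- blank: Pale round stamp blank of wood, loose on the board's top in the half away from the hole (25 to 60 mm towards the tray's +y), about 53 mm across and 28 mm tall. Origin: centre of its underside, within 1 mm of its axis. When it touches the seated dog's head its centre is 40 to 42 mm from the dog's axis.
- try_square: Small try square, 157 x 104 x 16 mm; a bystander.
- slip_stone: Brown slip stone, 48 x 90 x 17 mm; a bystander.
Things that resemble listed ones, but are neither listed nor needed, are in the scene too. Leave any green look-alike of the slim_dog alone.

How it is judged:
By the outcome, as a careful person would: the job done as asked, in the order asked, and still so for the second after the job is handed in, with the robot touching nothing.
It also fails if it takes over 72 s, if anything falls off the work surface, if the arm or the gripper's body presses on something with over 40 N, if the wrist force passes 120 N, or if a joint passes its speed limit or range.

## Robot

A 6-joint arm with a two-finger parallel gripper is mounted at the origin on a cart in front of the work surface, level with it; the furniture and walls round the work are solid. World frame = base frame: x ahead of the robot, y to its left, z up, the work surface at z = 0. Lengths are in m, angles in degrees, forces in N, time in s.
With the tool pointing down it reaches from about 0.25 to 0.775 m from the base axis. Payload 4 kg.
Tool frame: the origin (TCP) lies midway between the tips of the shut fingers; the grasp point (between the pads) lies behind it (env.hold_point_z is the z of the grasp point in the tool frame, in m); z points along the fingers, y is the line along which they close (so a half turn about z gives the same grasp; the last joint's range is limited). The gripper opens to 94 mm and grips with 3 to 60 N. Pads are 16 mm wide; open, the fingers measure 119 mm over their backs; the gripper's body (75 mm by 177 mm) begins 78 mm behind the grasp point.
Start: joints at [-74.49, 4.996, 78.535, -0, 96.463, -5.907], TCP at [0.201, -0.512, 0.206] pointing down, gripper open.
Joint ranges: [-177.83, 177.83], [-43.37, 116.18], [15.69, 146.23], [-61.86, 241.86], [9.47, 152.12], [-147.06, 147.06]. Speed limits (degrees/s): [159.86, 159.86, 180, 180, 180, 180].

## Interface

Orientations are given as a 3x3 rotation matrix whose columns are the frame's x, y, z axes.
In Python, from bench import env, imaging gives the robot as it stands. The module is installed in compiled form; this text tells all that it offers.
- The arm moves only by the tool arm_command, never from a script. Its argument "motion" is a list of rows, each a list of 5 numbers: the opening, from -1 (shut) to 1 (fully open), so that 0 is half open, then the shift along the world's x, y, z in m, then the turn about the world's z in degrees. In form: [[hand, x, y, z, yaw], ...]. A call has exactly 10 rows; each row is the pose to reach, as a shift and turn from the pose commanded when the call began; what a row does not reach only later rows make up. A row lasts 1/12 s, in which the tool goes at most 41.7 mm and 7.16 degrees, less where a joint would pass 70% of its speed; a pose out of reach is approached as far as the arm can. A call with a gripper value outside its range is refused whole. The fingers move at their own pace and stop on an object; "force" is the grip in N (left out, the last holds). Time passes only in rows, so rows that repeat a pose let the fingers close, or fill a call up. It gives the time, the measured TCP pose, the force, the opening and the grip force at its end, in the units of the state.
- env.read_state(): the state, without advancing time (a new reading comes with each control period).
- imaging.snapshot(name): name is "side" or "top"; returns the picture (400x640x3 uint8, red, green, blue); there is no depth.
- imaging.camera_info(name): a dict with "intrinsics" (3x3 intrinsics, pixels), "cam_to_world" (4x4, takes a point from camera to world coordinates). Camera axes: x right, y down, z forward; pixel columns grow to the right and rows downward; lengths in m; the calibration is good to about 2 mm. A picture is of the moment at which its call begins. camera_info takes no time and is no camera call.
- env.finish_job(): hands the job in; it is judged then, once.
The state is a dict: "clock": time; "joint_pos": joint angles; "qvel": joint speeds; "tau": joint torques, N m; "position": TCP position; "tool_rot": TCP orientation; "force": force on the tool from outside, world axes, zero at the start; "moment": the same for the moment, N m; "finger_gap": opening from 0.0 (shut) to 1.0 (fully open); "gripper_force": force on a finger pad.
Only numpy, scipy, OpenCV 4.12 (cv2) and the standard library are available. Lean on these libraries where they do the work, as an engineer would, in place of code of your own. Each camera call takes 0.05 s, during which the arm holds its last target. There are 200 camera calls.

## Working session

There is one attempt and no reset: what is moved stays moved. The work goes in short steps, Python scripts to look and compute and a tool call to move; the robot and the scene stay as the last step left them, time stands still between calls to the robot, and variables do not carry over. Pictures are saved under pics/ and viewed, at most 10 in all, crops included, and the job is handed in when it is done.

Besides the shell and the picture viewer there is one more tool, called after "Call:" by a JSON object that holds its "method" and its "body", one argument or row to a line. arm_command: Moves the arm, as the interface text tells. Its arguments: {"type":"object","properties":{"motion":{"type":"array"},"force":{"type":"number"}},"required":["motion"]}

```bash
mkdir -p pics; python3 - <<'E'
from bench import env, imaging
import cv2,numpy as np
for n in("top","side"):
    im=imaging.snapshot(n); cv2.imwrite(f"pics/{n}0.png",im[:,:,::-1])
    c=imaging.camera_info(n); print(n,np.round(c["intrinsics"],1).tolist(),np.round(c["cam_to_world"],3).tolist())
s=env.read_state(); print({k:np.round(v,3).tolist() for k,v in s.items()}, env.hold_point_z)
E
```

```text
top [[408.7, 0.0, 314.5], [0.0, 408.7, 198.4], [0.0, 0.0, 1.0]] [[-0.022, -0.987, 0.158, 0.329], [-1.0, 0.022, -0.0, 0.127], [-0.003, -0.158, -0.987, 1.462], [0.0, 0.0, 0.0, 1.0]]
side [[454.0, 0.0, 314.1], [0.0, 454.0, 190.8], [0.0, 0.0, 1.0]] [[-0.961, -0.167, 0.222, 0.22], [-0.277, 0.558, -0.782, 1.23], [0.007, -0.813, -0.583, 0.896], [0.0, 0.0, 0.0, 1.0]]
{'clock': 0.1, 'joint_pos': [-74.488, 5.036, 78.616, -0.001, 96.463, -5.905], 'qvel': [-0.039, -0.07, -0.116, 0.034, -0.058, -0.006], 'tau': [0.001, -34.125, -30.33, 0.072, 0.03, -0.0], 'position': [0.201, -0.512, 0.204], 'tool_rot': [[0.931, 0.365, -0.001], [0.365, -0.931, 0.002], [0.0, -0.002, -1.0]], 'force': [-0.196, 0.643, -0.877], 'moment': [-0.033, -0.032, 0.027], 'gripper_force': 0.0, 'finger_gap': 0.999} -0.0188
```

View pics/top0.png

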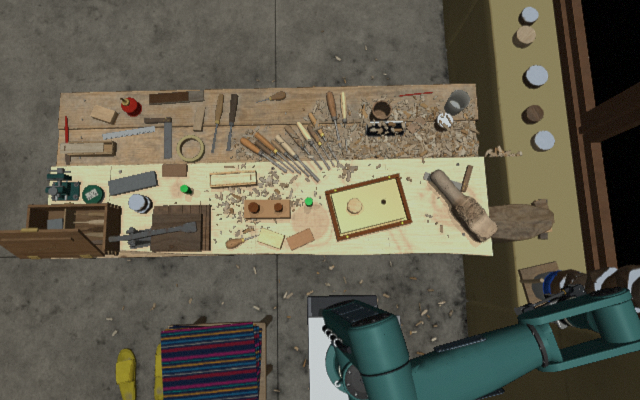

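View pics/side0.png

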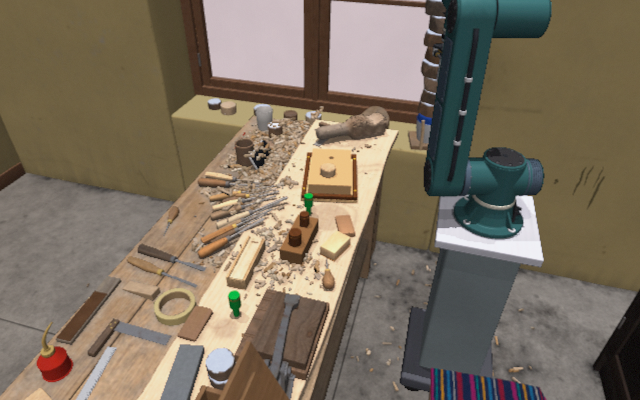

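The top view shows the rack at (268,209) with brown heads at about (254,208) and (284,208). The tray is at (368,207), the blank at (354,206) and the hole at (383,201). Things that could be mistaken for the slim dog: the two rack dogs, and green look-alikes at top (309,202) and (185,189). I'll check this in a close crop.

```bash
python3 - <<'E'
import cv2,numpy as np
t=cv2.imread("pics/top0.png")[165:250,235:420]; s=cv2.imread("pics/side0.png")[140:265,270:370]
a=cv2.resize(t,None,fx=4,fy=4,interpolation=cv2.INTER_CUBIC); b=cv2.resize(s,None,fx=4,fy=4,interpolation=cv2.INTER_CUBIC)
cv2.imwrite("pics/ct.png",a); cv2.imwrite("pics/cs.png",b)
E
```

```text
(no output)
```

View pics/ct.png

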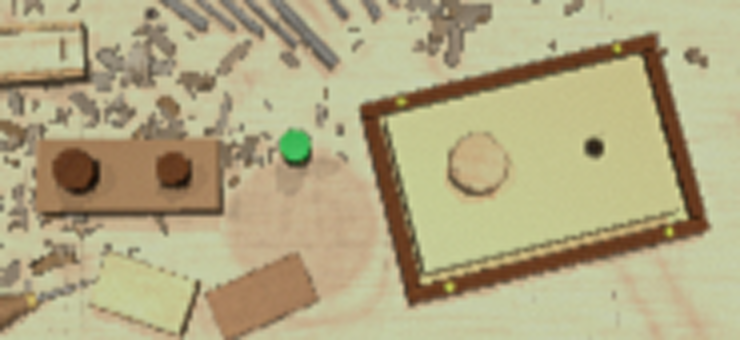

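View pics/cs.png

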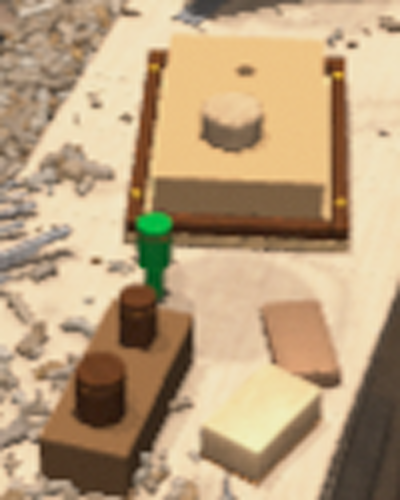

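The crops show the rack's right-hand dog, top (278,207), is clearly slimmer than the left one at (254,208). The green one at (309,202) is a decoy, so I choose (278,207). Next I measure positions.

```bash
cat > h.py <<'E'
from bench import env, imaging
import cv2,numpy as np
def ray(n,u,v):
    c=imaging.camera_info(n);K=np.array(c["intrinsics"]);T=np.array(c["cam_to_world"])
    d=T[:3,:3]@np.linalg.solve(K,[u,v,1.]);return T[:3,3],d
def onplane(n,u,v,z):
    o,d=ray(n,u,v);return o+d*(z-o[2])/d[2]
def proj(n,p):
    c=imaging.camera_info(n);K=np.array(c["intrinsics"]);T=np.linalg.inv(np.array(c["cam_to_world"]))
    q=K@(T[:3,:3]@np.asarray(p)+T[:3,3]);return q[:2]/q[2]
def blobs(mask,x0,y0,amin=8):
    n,l,s,c=cv2.connectedComponentsWithStats(mask.astype(np.uint8))
    return [(s[i,4],(c[i]+[x0,y0]).round(2).tolist(),(s[i,:4]+[x0,y0,0,0]).tolist()) for i in range(1,n) if s[i,4]>=amin]
E
python3 - <<'E'
from h import *
t=cv2.imread("pics/top0.png").astype(int); s=cv2.imread("pics/side0.png").astype(int)
def w(im,x0,x1,y0,y1,f,a=6): return blobs(f(im[y0:y1,x0:x1]),x0,y0,a)
dark=lambda c:c.sum(2)
print("dogs top",w(t,246,292,200,218,lambda c:(c[...,2]<115)))
print("hole top",w(t,374,392,193,210,lambda c:(c[...,2]<140),4))
print("hole side",w(s,325,338,152,162,lambda c:(c[...,2]<190),3))
c=t[165:250,320:420]; print(t[196:207,378:390,2]); print(s[154:161,325:338,2])
print("blank",t[206,340:370].tolist())
hsv=cv2.cvtColor(t.astype(np.uint8),cv2.COLOR_BGR2HSV)
m=((hsv[...,2]<140)&(hsv[...,1]>110))[165:250,322:418]
b=max((cv2.findContours(m.astype(np.uint8),0,2)[0]),key=cv2.contourArea); r=cv2.minAreaRect(b+np.array([322,165])); bx=cv2.boxPoints(r)
print("tray",r); P=np.array([onplane("top",*p,.025) for p in bx]); print(P.round(4),P.mean(0))
m=((hsv[...,2]<175)&(hsv[...,1]>60))[195:222,240:295]
b=max((cv2.findContours(m.astype(np.uint8),0,2)[0]),key=cv2.contourArea); r=cv2.minAreaRect(b+np.array([240,195])); P=np.array([onplane("top",*p,.045) for p in cv2.boxPoints(r)]);print("rack",r,P.round(4))
E
```

```text
dogs top [(np.int32(107), [253.78, 207.64], [248, 202, 12, 12]), (np.int32(66), [278.26, 207.44], [274, 203, 9, 10]), (np.int32(16), [286.56, 216.06], [280, 212, 11, 6])]
hole top [(np.int32(20), [383.1, 201.3], [381, 199, 5, 5])]
hole side [(np.int32(9), [331.0, 157.22], [329, 156, 5, 3])]
[[199 198 196 197 197 198 200 197 198 197 198 197]
 [195 198 200 197 198 198 198 194 197 198 198 198]
 [198 198 197 200 195 188 191 185 195 199 198 197]
 [198 198 200 188 155 130 154 185 200 199 198 197]
 [198 198 198 133  75  58  76 129 196 198 197 198]
 [199 198 194 104  51  52  49  84 194 201 197 197]
 [198 200 196 107  52  44  53  85 195 198 198 195]
 [197 200 196 142  91  70  78 127 195 199 197 197]
 [196 198 198 195 169 144 142 191 201 196 198 197]
 [197 199 200 199 199 196 197 202 195 197 197 197]
 [198 195 197 197 197 198 199 197 199 196 198 200]]
[[238 238 237 237 237 237 237 237 237 238 237 237 238]
 [237 238 236 237 237 237 237 238 237 237 237 238 237]
 [237 237 238 237 227 196 188 206 230 237 237 237 237]
 [237 238 237 225 175 133 130 140 186 228 237 237 238]
 [238 237 238 234 198 141 
[... 346 characters left out ...]
7], [137, 182, 197], [135, 179, 197], [137, 181, 198], [141, 188, 199], [138, 185, 198], [140, 183, 198], [139, 182, 198], [137, 184, 198], [136, 182, 197], [121, 161, 184], [126, 171, 184], [135, 186, 196], [145, 198, 198], [147, 201, 199], [145, 199, 198], [144, 198, 197], [144, 198, 199], [144, 198, 197]]
tray ((368.1176452636719, 206.4705810546875), (50.93247985839844, 76.64125061035156), 75.96376037597656)
[[ 0.5844  0.0892  0.025 ]
 [ 0.6463 -0.1797  0.025 ]
 [ 0.4673 -0.2136  0.025 ]
 [ 0.4077  0.0504  0.025 ]] [ 0.52640317 -0.06342978  0.025     ]
rack ((267.0, 208.0), (26.0, 54.0), 90.0) [[0.5733 0.3881 0.045 ]
 [0.5691 0.1982 0.045 ]
 [0.4774 0.1994 0.045 ]
 [0.4815 0.3874 0.045 ]]
```

```bash
python3 - <<'E'
from h import *
from scipy.optimize import least_squares
t=cv2.imread("pics/top0.png").astype(float); s=cv2.imread("pics/side0.png").astype(float)
def cen(im,x0,x1,y0,y1,bg):
    w=np.clip(bg-im[y0:y1,x0:x1,2],0,None);w[w<0.12*w.max()]=0
    Y,X=np.mgrid[y0:y1,x0:x1];return (w*X).sum()/w.sum(),(w*Y).sum()/w.sum()
ht=cen(t,378,390,197,206,198);hs=cen(s,325,338,155,160,237);print(ht,hs)
print("hole",onplane("top",*ht,.057),onplane("side",*hs,.057))
print("slim",onplane("top",278.26,207.44,.065),"stout",onplane("top",253.78,207.64,.065))
b=blobs(s[205:255,280:325,2]<95,280,205,20);print(b)
# blank top disc: warm-darker than board in blue channel
c=t[190:224,335:375];m=(c[...,2]-c[...,0]>57)
for q in blobs(m,335,190,20):print("blank",q,onplane("top",*q[1],.085)) 
m=(c[...,0]<142);
for q in blobs(m,335,190,20):print("blank",q,onplane("top",*q[1],.085)) 
c=s[158:182,312:345]
print(c[...,0].astype(int)[::2,::2])
E
```

```text
(np.float64(383.0628373168851), np.float64(201.46299151888974)) (np.float64(330.93363329583804), np.float64(157.25421822272216))
hole [ 0.53746719 -0.11157417  0.057     ] [ 0.53882407 -0.10914165  0.057     ]
slim [0.52340883 0.25206202 0.065     ] stout [0.52457214 0.33653434 0.065     ]
[(np.int32(142), [305.39, 217.02], [300, 205, 12, 23]), (np.int32(128), [310.45, 239.43], [302, 222, 16, 33]), (np.int32(134), [294.57, 240.41], [288, 234, 14, 13]), (np.int32(50), [286.72, 252.86], [280, 250, 19, 5])]
blank (np.int32(178), [354.41, 206.39], [346, 198, 18, 18]) [ 0.51852166 -0.00867072  0.085     ]
blank (np.int32(28), [339.43, 190.79], [335, 190, 13, 4]) [0.57349863 0.04055517 0.085     ]
blank (np.int32(84), [368.35, 193.67], [359, 190, 16, 11]) [ 0.56132108 -0.05789307  0.085     ]
blank (np.int32(262), [354.13, 206.2], [346, 196, 18, 20]) [ 0.51919444 -0.00774335  0.085     ]
blank (np.int32(38), [335.92, 217.47], [335, 208, 4, 16]) [0.48204909 0.05529745 0.085     ]
[[134 134 134 134 135 134 133 134 130  75  82 130 134 134 134 133 135]
 [135 135 134 135 134 136 134 135 135 134 134 133 133 135 134 135 133]
 [135 133 134 134 135 135 134 135 134 135 134 133 136 133 135 135 134]
 [134 134 134 134 134 144 150 156 156 156 153 138 134 134 133 134 134]
 [135 134 132 134 135 151 150 149 155 162 157 142 135 135 135 135 133]
 [134 134 134 135 116 136 147 150 156 151 153 139 125 135 136 134 135]
 [134 135 135 134  94  82 113 145 139 138 117  77 121 133 135 135 134]
 [134 133 134 132  93  67  74  76  90  86  78  64 123 133 132 135 135]
 [134 135 135 136  76  66  71  73  78  76  74  63 115 136 134 135 135]
 [135 134 133 133 135 103  65  79  83  79  68 110 127 135 134 135 135]
 [135 133 133 134 134 134 134 119 113 117 129 133 134 135 134 136 133]
 [135 134 134 136 134 134 133 135 135 134 134 134 134 134 135 135 134]]
```

Call:
{"method": "arm_command", "body": {
  "motion": [
    [1,0.016,0.038,0,7],
    [1,0.032,0.076,0,14],
    [1,0.048,0.114,0,21],
    [1,0.064,0.152,0,28],
    [1,0.08,0.19,0,35],
    [1,0.096,0.228,0,42],
    [1,0.112,0.266,0,49],
    [1,0.128,0.304,0,56],
    [1,0.144,0.342,0,63],
    [1,0.16,0.38,0,68.6]
  ],
  "force": 25
}}

```text
clock: 0.93
position: [0.3608, -0.13, 0.2053]
tool_rot: [[-0.005, 1.0, 0.0], [1.0, 0.005, -0.0], [-0.0, 0.0, -1.0]]
force: [0.8, -0.5, -0.8]
finger_gap: 0.998
gripper_force: 0.0
```

Call:
{"method": "arm_command", "body": {
  "motion": [
    [1,0.016,0.038,0,0],
    [1,0.032,0.076,0,0],
    [1,0.048,0.114,0,0],
    [1,0.064,0.152,0,0],
    [1,0.08,0.19,0,0],
    [1,0.096,0.228,0,0],
    [1,0.112,0.266,0,0],
    [1,0.128,0.304,0,0],
    [1,0.144,0.342,0,0],
    [1,0.162,0.384,0,0]
  ]
}}

```text
clock: 1.77
position: [0.5212, 0.2503, 0.2048]
tool_rot: [[-0.001, 1.0, -0.001], [1.0, 0.001, -0.001], [-0.001, -0.001, -1.0]]
force: [1.5, -0.8, 0.0]
finger_gap: 0.999
gripper_force: 0.0
```

Call:
{"method": "arm_command", "body": {
  "motion": [
    [1,0.002,0.002,-0.03,0],
    [1,0.002,0.002,-0.06,0],
    [1,0.002,0.002,-0.09,0],
    [1,0.002,0.002,-0.115,0],
    [1,0.002,0.002,-0.13,0],
    [1,0.002,0.002,-0.14,0],
    [1,0.002,0.002,-0.147,0],
    [1,0.002,0.002,-0.152,0],
    [1,0.002,0.002,-0.152,0],
    [1,0.002,0.002,-0.152,0]
  ]
}}

```text
clock: 2.6
position: [0.5239, 0.2504, 0.0545]
tool_rot: [[-0.0, 1.0, 0.002], [1.0, 0.0, 0.001], [0.001, 0.002, -1.0]]
force: [0.1, 0.6, 0.2]
finger_gap: 1.002
gripper_force: 0.0
```

Call:
{"method": "arm_command", "body": {
  "motion": [
    [0,0,0,0,0],
    [-0.2,0,0,0,0],
    [-0.4,0,0,0,0],
    [-0.7,0,0,0,0],
    [-1,0,0,0,0],
    [-1,0,0,0,0],
    [-1,0,0,0,0],
    [-1,0,0,0,0],
    [-1,0,0,0,0],
    [-1,0,0,0,0]
  ],
  "force": 25
}}

```text
clock: 3.43
position: [0.5233, 0.2502, 0.0535]
tool_rot: [[-0.0, 1.0, 0.0], [1.0, 0.0, -0.0], [-0.0, 0.0, -1.0]]
force: [0.5, 0.1, -0.6]
finger_gap: 0.327
gripper_force: 0.1
```

Call:
{"method": "arm_command", "body": {
  "motion": [
    [-1,0,0,0,0],
    [-1,0,0,0,0],
    [-1,0,0,0,0],
    [-1,0,0,0,0],
    [-1,0,0,0.005,0],
    [-1,0,0,0.02,0],
    [-1,0,0,0.04,0],
    [-1,0,0,0.06,0],
    [-1,0,0,0.08,0],
    [-1,0,0,0.1,0]
  ]
}}

```text
clock: 4.27
position: [0.5229, 0.2502, 0.1547]
tool_rot: [[-0.0, 1.0, -0.0], [1.0, 0.0, -0.0], [-0.0, -0.0, -1.0]]
force: [0.2, 0.1, -0.4]
finger_gap: 0.29
gripper_force: 25.0
```

```bash
python3 - <<'E'
from h import *
a=imaging.snapshot("side")[140:265,270:390,::-1]
cv2.imwrite("pics/g1.png",cv2.resize(a,None,fx=4,fy=4,interpolation=2))
s=env.read_state();print(s["position"],s["finger_gap"],s["gripper_force"],s["force"],s["moment"])
E
```

```text
[0.52527631 0.25108684 0.15994695] 0.29279266800606835 24.99934673309326 [1.6672711  0.67362511 2.31874734] [ 0.05622291 -0.1104908  -0.01487309]
```

View pics/g1.png

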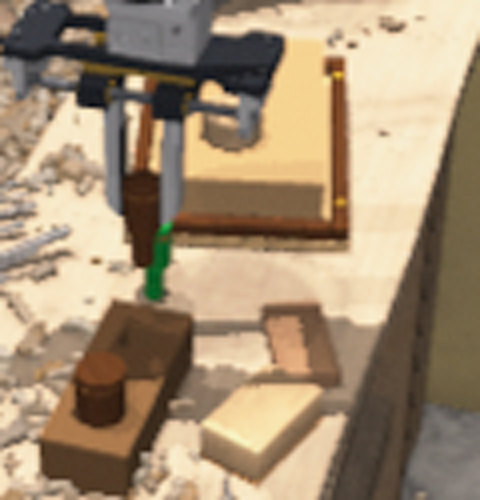

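The view shows the slim dog held upright, clear of the rack, with the stout dog still at crop (100,390). Next I carry it over the hole.

Call:
{"method": "arm_command", "body": {
  "motion": [
    [-1,0,0,0.03,0],
    [-1,0.002,-0.03,0.04,1],
    [-1,0.004,-0.065,0.04,3],
    [-1,0.006,-0.105,0.04,5],
    [-1,0.008,-0.145,0.04,7],
    [-1,0.01,-0.185,0.04,9],
    [-1,0.012,-0.225,0.04,11],
    [-1,0.013,-0.265,0.04,13],
    [-1,0.014,-0.305,0.04,13],
    [-1,0.015,-0.34,0.03,13]
  ]
}}

```text
clock: 5.15
position: [0.5388, -0.0924, 0.1853]
tool_rot: [[-0.225, 0.974, 0.004], [0.974, 0.225, -0.001], [-0.002, 0.004, -1.0]]
force: [0.9, 0.3, -1.1]
finger_gap: 0.288
gripper_force: 25.0
```

Call:
{"method": "arm_command", "body": {
  "motion": [
    [-1,0,-0.01,-0.01,0],
    [-1,0,-0.02,-0.03,0],
    [-1,0,-0.02,-0.05,0],
    [-1,0,-0.02,-0.06,0],
    [-1,0,-0.02,-0.066,0],
    [-1,0,-0.02,-0.07,0],
    [-1,0,-0.02,-0.072,0],
    [-1,0,-0.02,-0.072,0],
    [-1,0,-0.02,-0.072,0],
    [-1,0,-0.02,-0.072,0]
  ]
}}

```text
clock: 5.98
position: [0.5389, -0.1096, 0.1126]
tool_rot: [[-0.226, 0.974, 0.002], [0.974, 0.226, -0.001], [-0.001, 0.002, -1.0]]
force: [-0.7, -0.3, -0.4]
finger_gap: 0.292
gripper_force: 25.0
```

```bash
python3 - <<'E'
from h import *
s=env.read_state();p=s["position"];print(p,s["finger_gap"],s["force"],s["moment"])
f=p-[0,0,.0405];print(proj("side",f),proj("side",[.538,-.110,.057]),proj("top",f))
a=imaging.snapshot("side")[110:200,280:380,::-1];cv2.imwrite("pics/s2raw.png",a)
b=imaging.snapshot("top")[165:250,340:430,::-1]
cv2.imwrite("pics/h1.png",np.hstack([cv2.resize(a,(400,360),interpolation=2),cv2.resize(b,(381,360),interpolation=2)]))
E
```

```text
[ 0.53893876 -0.10960847  0.11264007] 0.2915205613679169 [-0.66859971 -0.30039593 -0.35632344] [-0.00952244 -0.05535902  0.00126748]
[331.05790897 153.50255559] [331.21938311 157.16796206] [383.18591143 200.38922345]
```

View pics/h1.png

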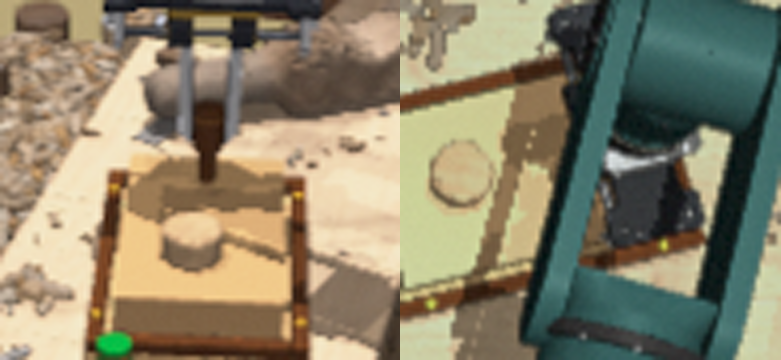

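The side crop shows the dog upright with its foot at crop (207,180), i.e. pixel (331.7,155), about over the hole, which is hidden. I'll measure the shank axis numerically.

```bash
python3 - <<'E'
from h import *
a=cv2.imread("pics/s2raw.png").astype(int)
print(a[34:48,44:60,2])
for r in range(37,43):
    w=np.clip(120-a[r,44:60,2],0,None).astype(float);print(r+110,280+(w*np.arange(44,60)).sum()/w.sum())
p=np.array([.5389,-.1096,.1126]);
for dz in(.0405,.03):print(proj("side",p-[0,0,dz]),proj("side",p-[0,0,dz]+[.001,0,0]),proj("side",p-[0,0,dz]+[0,.001,0]))
E
```

```text
[[167 196 161 100  41  55  56  58  60  59  54  43  90 147 196 221]
 [217 220 199 155  97  55  59  59  60  56  52  48 123 198 226 230]
 [240 238 233 201 114  53  57  59  61  59  55 128 210 235 237 236]
 [244 243 243 238 192  79  57  59  58  59  74 183 240 243 242 241]
 [232 234 235 235 226 168  54  57  57  71 172 236 243 244 244 243]
 [212 177 183 183 180 139  55  56  57  71 181 235 237 238 238 238]
 [159 146 155 156 148 110  52  58  56  71 136 173 175 178 209 232]
 [138 140 143 142 141 110  55  57  55  70 115 137 136 137 154 175]
 [137 142 145 142 144 111  56  59  56  69 113 137 138 137 136 137]
 [138 141 138 139 139 110  56  59  56  67 112 137 137 138 137 138]
 [150 152 151 145 138 110  56  60  55  81 120 136 137 136 137 137]
 [155 157 155 147 137 124  92  80  87 108 133 136 137 135 138 136]
 [155 156 156 153 152 142 122 115 120 127 138 136 136 138 138 136]
 [133 133 134 134 129 122 118 120 116 112 111 113 121 128 128 128]]
147 331.52994011976045
148 331.3941908713693
149 331.39834024896265
150 331.29249011857706
151 331.3682170542636
152 331.41015625
[331.06765449 153.51517722] [330.7924393  153.47292173] [330.99716811 153.65553899]
[331.15374629 150.93857225] [330.87746219 150.89651289] [331.08303135 151.07820735]
```

Call:
{"method": "arm_command", "body": {
  "motion": [
    [-1,0.001,-0.002,-0.005,0],
    [-1,0.002,-0.004,-0.01,0],
    [-1,0.002,-0.004,-0.012,0],
    [-1,0.002,-0.004,-0.013,0],
    [-1,0.002,-0.004,-0.014,0],
    [-1,0.002,-0.004,-0.015,0],
    [-1,0.002,-0.004,-0.016,0],
    [-1,0.002,-0.004,-0.017,0],
    [-1,0.002,-0.004,-0.0175,0],
    [-1,0.002,-0.004,-0.0175,0]
  ],
  "force": 40
}}

```text
clock: 6.92
position: [0.5405, -0.1139, 0.0941]
tool_rot: [[-0.225, 0.974, 0.001], [0.974, 0.225, -0.0], [-0.001, 0.001, -1.0]]
force: [0.2, -0.4, -0.8]
finger_gap: 0.29
gripper_force: 40.0
```

Call:
{"method": "arm_command", "body": {
  "motion": [
    [-1,0,0,-0.001,0],
    [-1,0,0,-0.001,0],
    [-1,0,0,-0.002,0],
    [-1,0,0,-0.002,0],
    [-1,0,0,-0.003,0],
    [-1,0,0,-0.003,0],
    [-1,0,0,-0.003,0],
    [-1,0,0,-0.003,0],
    [-1,0,0,-0.003,0],
    [-1,0,0,-0.003,0]
  ]
}}

```text
clock: 7.75
position: [0.5404, -0.1139, 0.0911]
tool_rot: [[-0.225, 0.974, 0.001], [0.974, 0.225, -0.0], [-0.0, 0.0, -1.0]]
force: [1.2, -0.4, 0.7]
finger_gap: 0.293
gripper_force: 40.0
```

Call:
{"method": "arm_command", "body": {
  "motion": [
    [-1,0,0,-0.001,0],
    [-1,0,0,-0.002,0],
    [-1,0,0,-0.003,0],
    [-1,0,0,-0.004,0],
    [-1,0,0,-0.005,0],
    [-1,0,0,-0.006,0],
    [-1,0,0,-0.006,0],
    [-1,0,0,-0.006,0],
    [-1,0,0,-0.006,0],
    [-1,0,0,-0.006,0]
  ]
}}

```text
clock: 8.58
position: [0.5404, -0.1139, 0.0849]
tool_rot: [[-0.225, 0.974, 0.0], [0.974, 0.225, -0.0], [-0.0, 0.0, -1.0]]
force: [2.9, -2.5, -0.4]
finger_gap: 0.291
gripper_force: 40.0
```

Call:
{"method": "arm_command", "body": {
  "motion": [
    [-1,0.0003,-0.0003,0,0],
    [-1,0.0005,-0.0005,-0.002,0],
    [-1,0.0005,-0.0005,-0.004,0],
    [-1,0.0005,-0.0005,-0.006,0],
    [-1,0.0005,-0.0005,-0.008,0],
    [-1,0.0005,-0.0005,-0.01,0],
    [-1,0.0005,-0.0005,-0.011,0],
    [-1,0.0005,-0.0005,-0.012,0],
    [-1,0.0005,-0.0005,-0.012,0],
    [-1,0.0005,-0.0005,-0.012,0]
  ]
}}

```text
clock: 9.42
position: [0.5405, -0.1141, 0.0726]
tool_rot: [[-0.225, 0.974, -0.001], [0.974, 0.225, 0.0], [0.0, -0.001, -1.0]]
force: [1.6, -1.7, -1.6]
finger_gap: 0.294
gripper_force: 40.0
```

Call:
{"method": "arm_command", "body": {
  "motion": [
    [-1,0.0003,-0.0003,-0.001,0],
    [-1,0.0003,-0.0003,-0.002,0],
    [-1,0.0003,-0.0003,-0.003,0],
    [-1,0.0003,-0.0003,-0.004,0],
    [-1,0.0003,-0.0003,-0.005,0],
    [-1,0.0003,-0.0003,-0.006,0],
    [-1,0.0003,-0.0003,-0.0065,0],
    [-1,0.0003,-0.0003,-0.007,0],
    [-1,0.0003,-0.0003,-0.007,0],
    [-1,0.0003,-0.0003,-0.007,0]
  ]
}}

```text
clock: 10.25
position: [0.541, -0.1145, 0.066]
tool_rot: [[-0.225, 0.974, 0.0], [0.974, 0.225, 0.0], [0.0, 0.0, -1.0]]
force: [-0.2, -0.2, -1.0]
finger_gap: 0.292
gripper_force: 40.0
```

Call:
{"method": "arm_command", "body": {
  "motion": [
    [-1,0,0,-0.0003,0],
    [-1,0,0,-0.0006,0],
    [-1,0,0,-0.0009,0],
    [-1,0,0,-0.0012,0],
    [-1,0,0,-0.0015,0],
    [-1,0,0,-0.0015,0],
    [-1,0,0,-0.0015,0],
    [-1,0,0,-0.0015,0],
    [-1,0,0,-0.0015,0],
    [-1,0,0,-0.0015,0]
  ]
}}

```text
clock: 11.08
position: [0.5411, -0.1146, 0.0655]
tool_rot: [[-0.225, 0.974, 0.001], [0.974, 0.225, -0.0], [-0.0, 0.001, -1.0]]
force: [-2.3, -0.2, 5.3]
finger_gap: 0.295
gripper_force: 40.0
```

Call:
{"method": "arm_command", "body": {
  "motion": [
    [-1,0,0,-0.0005,0],
    [-1,0,0,-0.001,0],
    [-1,0,0,-0.0015,0],
    [-1,0,0,-0.0015,0],
    [-1,0,0,-0.0015,0],
    [-1,0,0,-0.0015,0],
    [-1,0,0,-0.0015,0],
    [-1,0,0,-0.0015,0],
    [-1,0,0,-0.0015,0],
    [-1,0,0,-0.0015,0]
  ]
}}

```text
clock: 11.92
position: [0.5411, -0.1146, 0.0654]
tool_rot: [[-0.225, 0.974, 0.001], [0.974, 0.225, -0.0], [-0.001, 0.001, -1.0]]
force: [-4.3, 0.9, 11.0]
finger_gap: 0.294
gripper_force: 40.0
```

Call:
{"method": "arm_command", "body": {
  "motion": [
    [-1,0,0,0.001,0],
    [-1,0,0,0.0025,0],
    [-0.3,0,0,0.0025,0],
    [-0.1,0,0,0.0025,0],
    [0,0,0,0.0025,0],
    [0,0,0,0.0025,0],
    [0,0,0,0.0025,0],
    [0,0,0,0.0025,0],
    [0,0,0,0.0025,0],
    [0,0,0,0.0025,0]
  ]
}}

```text
clock: 12.75
position: [0.5411, -0.1145, 0.0654]
tool_rot: [[-0.225, 0.974, 0.0], [0.974, 0.225, 0.0], [0.0, 0.0, -1.0]]
force: [-0.2, 0.4, 0.0]
finger_gap: 0.499
gripper_force: 0.0
```

Call:
{"method": "arm_command", "body": {
  "motion": [
    [0,0,0,0.01,0],
    [0,0,0,0.02,0],
    [0.3,0,0,0.035,0],
    [0.6,0,0,0.05,0],
    [1,0,0,0.065,0],
    [1,-0.003,0.015,0.07,0],
    [1,-0.008,0.045,0.07,0],
    [1,-0.014,0.075,0.07,0],
    [1,-0.02,0.105,0.07,0],
    [1,-0.02,0.105,0.07,0]
  ]
}}

```text
clock: 13.58
position: [0.5197, -0.0041, 0.1362]
tool_rot: [[-0.23, 0.973, 0.0], [0.973, 0.23, 0.003], [0.003, 0.001, -1.0]]
force: [-0.6, 0.1, 0.3]
finger_gap: 0.987
gripper_force: 0.0
```

```bash
python3 - <<'E'
from h import *
s=env.read_state();print(s["position"],s["finger_gap"],s["force"])
a=imaging.snapshot("side")[110:200,280:380,::-1]
b=imaging.snapshot("top")[165:250,340:430,::-1]
cv2.imwrite("pics/b1.png",np.hstack([cv2.resize(a,(400,360),interpolation=2),cv2.resize(b,(381,360),interpolation=2)]))
E
```

```text
[ 0.51973187 -0.00409517  0.13622304] 0.9867703615243761 [-0.60175399  0.05966413  0.30899467]
```

View pics/b1.png

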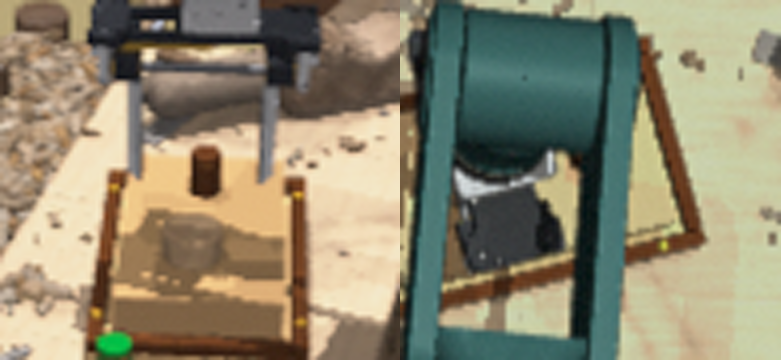

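The side view shows the dog seated upright at crop (205,170). The blank is untouched at crop (193,243) and the open fingers straddle its line.

Call:
{"method": "arm_command", "body": {
  "motion": [
    [1,0,0,-0.015,0],
    [1,0,0,-0.03,0],
    [1,0,0,-0.045,0],
    [1,0,0,-0.058,0],
    [1,0,0,-0.066,0],
    [1,0,0,-0.07,0],
    [1,0,0,-0.072,0],
    [1,0,0,-0.073,0],
    [1,0,0,-0.073,0],
    [1,0,0,-0.073,0]
  ],
  "force": 5
}}

```text
clock: 14.52
position: [0.5217, -0.0097, 0.0634]
tool_rot: [[-0.225, 0.974, 0.002], [0.974, 0.225, -0.0], [-0.001, 0.002, -1.0]]
force: [-0.3, 0.2, -0.2]
finger_gap: 1.002
gripper_force: 0.0
```

Call:
{"method": "arm_command", "body": {
  "motion": [
    [0.6,0,0,0,0],
    [0.4,0,0,0,0],
    [0.3,0,0,0,0],
    [0.25,0,0,0,0],
    [0.2,0,0,0,0],
    [0.15,0,0,0,0],
    [0.1,0,0,0,0],
    [0.05,0,0,0,0],
    [0,0,0,0,0],
    [0,0,0,0,0]
  ]
}}

```text
clock: 15.35
position: [0.5212, -0.0095, 0.0626]
tool_rot: [[-0.225, 0.974, 0.0], [0.974, 0.225, 0.0], [-0.0, 0.0, -1.0]]
force: [0.5, 0.7, 0.8]
finger_gap: 0.571
gripper_force: 5.0
```

Call:
{"method": "arm_command", "body": {
  "motion": [
    [0,0.0012,-0.0065,0,0],
    [0,0.0024,-0.013,0,0],
    [0,0.0036,-0.0195,0,0],
    [0,0.0049,-0.026,0,0],
    [0,0.0061,-0.0325,0,0],
    [0,0.0073,-0.039,0,0],
    [0,0.0085,-0.0455,0,0],
    [0,0.0097,-0.051,0,0],
    [0,0.0106,-0.055,0,0],
    [0,0.0106,-0.055,0,0]
  ]
}}

```text
clock: 16.18
position: [0.5319, -0.0659, 0.0626]
tool_rot: [[-0.224, 0.975, 0.0], [0.975, 0.224, -0.001], [-0.001, 0.0, -1.0]]
force: [-0.4, -0.5, 2.1]
finger_gap: 0.573
gripper_force: 5.0
```

Call:
{"method": "arm_command", "body": {
  "motion": [
    [0,0.0001,-0.0005,0,0],
    [0,0.0002,-0.001,0,0],
    [0,0.0003,-0.0015,0,0],
    [0,0.0004,-0.002,0,0],
    [0,0.0005,-0.0025,0,0],
    [0,0.0006,-0.003,0,0],
    [0,0.0006,-0.003,0,0],
    [0,0.0006,-0.003,0,0],
    [0,0.0006,-0.003,0,0],
    [0,0.0006,-0.003,0,0]
  ]
}}

```text
clock: 17.02
position: [0.5323, -0.0674, 0.0626]
tool_rot: [[-0.225, 0.974, 0.0], [0.974, 0.225, 0.0], [0.0, 0.0, -1.0]]
force: [-0.2, 1.7, 2.8]
finger_gap: 0.57
gripper_force: 5.0
```

Call:
{"method": "arm_command", "body": {
  "motion": [
    [0,0.0001,-0.0005,0,0],
    [0,0.0002,-0.001,0,0],
    [0,0.0003,-0.0015,0,0],
    [0,0.0004,-0.002,0,0],
    [0,0.0004,-0.002,0,0],
    [0,0.0004,-0.002,0,0],
    [0,0.0004,-0.002,0,0],
    [0,0.0004,-0.002,0,0],
    [0,0.0004,-0.002,0,0],
    [0,0.0004,-0.002,0,0]
  ]
}}

```text
clock: 17.85
position: [0.5327, -0.0697, 0.0626]
tool_rot: [[-0.225, 0.974, 0.0], [0.974, 0.225, -0.0], [-0.0, 0.0, -1.0]]
force: [-0.4, 2.0, 2.5]
finger_gap: 0.572
gripper_force: 5.0
```

Call:
{"method": "arm_command", "body": {
  "motion": [
    [0,0.0001,-0.0005,0,0],
    [0,0.0002,-0.001,0,0],
    [0,0.0002,-0.001,0,0],
    [0,0.0002,-0.001,0,0],
    [0,0.0002,-0.001,0,0],
    [0,0.0002,-0.001,0,0],
    [0,0.0002,-0.001,0,0],
    [0,0.0002,-0.001,0,0],
    [0,0.0002,-0.001,0,0],
    [0,0.0002,-0.001,0,0]
  ]
}}

```text
clock: 18.68
position: [0.5329, -0.0704, 0.0626]
tool_rot: [[-0.225, 0.974, 0.0], [0.974, 0.225, 0.0], [0.0, 0.0, -1.0]]
force: [-0.8, 2.8, 2.8]
finger_gap: 0.573
gripper_force: 5.0
```

Call:
{"method": "arm_command", "body": {
  "motion": [
    [0,0.0001,-0.0005,0,0],
    [0,0.0002,-0.001,0,0],
    [0,0.0002,-0.001,0,0],
    [0,0.0002,-0.001,0,0],
    [0,0.0002,-0.001,0,0],
    [0,0.0002,-0.001,0,0],
    [0,0.0002,-0.001,0,0],
    [0,0.0002,-0.001,0,0],
    [0,0.0002,-0.001,0,0],
    [0,0.0002,-0.001,0,0]
  ]
}}

```text
clock: 19.52
position: [0.5331, -0.0717, 0.0626]
tool_rot: [[-0.225, 0.974, 0.0], [0.974, 0.225, -0.0], [-0.0, 0.0, -1.0]]
force: [-0.3, 2.0, 4.2]
finger_gap: 0.571
gripper_force: 5.0
```

```bash
python3 - <<'E'
from h import *
a=imaging.snapshot("side")[135:180,310:355,::-1]
cv2.imwrite("pics/k1.png",cv2.resize(a,(540,540),interpolation=2))
print(env.read_state()["force"])
E
```

```text
[-0.32262191  2.19220229  3.33823528]
```

View pics/k1.png

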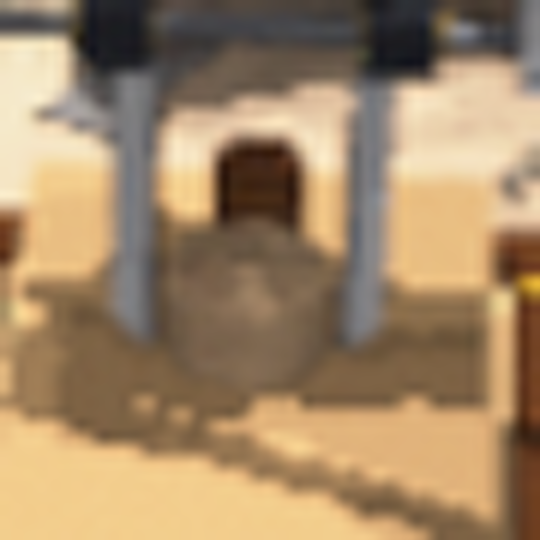

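The crop shows the blank, at crop (250,300), centred between the fingers and overlapping the dog's head at (260,185) in view, so contact can only be judged by force.

Call:
{"method": "arm_command", "body": {
  "motion": [
    [0,0.0001,-0.0005,0,0],
    [0,0.0002,-0.001,0,0],
    [0,0.0003,-0.0015,0,0],
    [0,0.0003,-0.0015,0,0],
    [0,0.0003,-0.0015,0,0],
    [0,0.0003,-0.0015,0,0],
    [0,0.0003,-0.0015,0,0],
    [0,0.0003,-0.0015,0,0],
    [0,0.0003,-0.0015,0,0],
    [0,0.0003,-0.0015,0,0]
  ]
}}

```text
clock: 20.4
position: [0.5333, -0.0726, 0.0626]
tool_rot: [[-0.225, 0.974, -0.0], [0.974, 0.225, 0.001], [0.001, 0.0, -1.0]]
force: [-2.1, 4.9, 5.5]
finger_gap: 0.573
gripper_force: 5.0
```

Call:
{"method": "arm_command", "body": {
  "motion": [
    [0,0.0001,-0.0005,0,0],
    [0,0.0001,-0.0008,0,0],
    [0,0.0001,-0.0008,0,0],
    [0,0.0001,-0.0008,0,0],
    [0,0.0001,-0.0008,0,0],
    [0,0.0001,-0.0008,0,0],
    [0,0.0001,-0.0008,0,0],
    [0,0.0001,-0.0008,0,0],
    [0,0.0001,-0.0008,0,0],
    [0,0.0001,-0.0008,0,0]
  ]
}}

```text
clock: 21.23
position: [0.5333, -0.0729, 0.0625]
tool_rot: [[-0.225, 0.974, -0.0], [0.974, 0.225, 0.002], [0.002, 0.0, -1.0]]
force: [-0.2, 5.1, 5.5]
finger_gap: 0.57
gripper_force: 5.0
```

Contact: the tool stopped about 0.9 mm short of its target and the force levelled at 5 N. I open the fingers, retreat and check.

Call:
{"method": "arm_command", "body": {
  "motion": [
    [0.2,0,0,0,0],
    [0.35,0,0,0,0],
    [0.5,0,0,0,0],
    [0.6,0,0,0,0],
    [0.7,0,0,0,0],
    [0.7,0,0,0,0],
    [0.7,0,0,0,0],
    [0.7,0,0,0.003,0],
    [0.7,0,0,0.01,0],
    [0.7,0,0,0.02,0]
  ]
}}

```text
clock: 22.07
position: [0.5329, -0.0737, 0.0824]
tool_rot: [[-0.225, 0.974, -0.002], [0.974, 0.225, 0.0], [0.001, -0.001, -1.0]]
force: [-0.3, 0.1, 0.6]
finger_gap: 0.849
gripper_force: 0.0
```

Call:
{"method": "arm_command", "body": {
  "motion": [
    [0.7,0,0,0.02,0],
    [0.7,0,0,0.045,0],
    [0.7,0,0,0.075,0],
    [0.7,0,0,0.105,0],
    [0.7,0,0,0.13,0],
    [0.7,-0.02,-0.02,0.15,0],
    [0.7,-0.05,-0.05,0.15,0],
    [0.7,-0.075,-0.075,0.15,0],
    [0.7,-0.1,-0.1,0.15,0],
    [0.7,-0.12,-0.12,0.15,0]
  ]
}}

```text
clock: 22.9
position: [0.412, -0.1952, 0.2343]
tool_rot: [[-0.225, 0.974, 0.002], [0.974, 0.225, -0.002], [-0.003, 0.002, -1.0]]
force: [0.5, 0.1, 0.4]
finger_gap: 0.848
gripper_force: 0.0
```

Call:
{"method": "arm_command", "body": {
  "motion": [
    [0.7,-0.02,-0.03,0,0],
    [0.7,-0.04,-0.06,0,0],
    [0.7,-0.06,-0.09,0,0],
    [0.7,-0.08,-0.12,0,0],
    [0.7,-0.1,-0.15,0,0],
    [0.7,-0.12,-0.18,0,0],
    [0.7,-0.14,-0.21,0,0],
    [0.7,-0.16,-0.24,0,0],
    [0.7,-0.16,-0.24,0,0],
    [0.7,-0.16,-0.24,0,0]
  ]
}}

```text
clock: 23.73
position: [0.2524, -0.435, 0.2332]
tool_rot: [[-0.222, 0.975, 0.001], [0.975, 0.222, -0.0], [-0.0, 0.001, -1.0]]
force: [-0.5, -0.3, 0.3]
finger_gap: 0.85
gripper_force: 0.0
```

```bash
python3 - <<'E'
from h import *
a=imaging.snapshot("side")[120:200,290:370,::-1]
t=imaging.snapshot("top")[:,:,::-1];cv2.imwrite("pics/topf.png",t);b=t[165:250,340:425]
cv2.imwrite("pics/f1.png",np.hstack([cv2.resize(a,(395,400),interpolation=2),cv2.resize(b,(400,400),interpolation=2)]))
print(env.read_state()["position"],env.read_state()["clock"])
E
```

```text
[ 0.25383841 -0.43346453  0.23335652] 23.8333
```

View pics/f1.png

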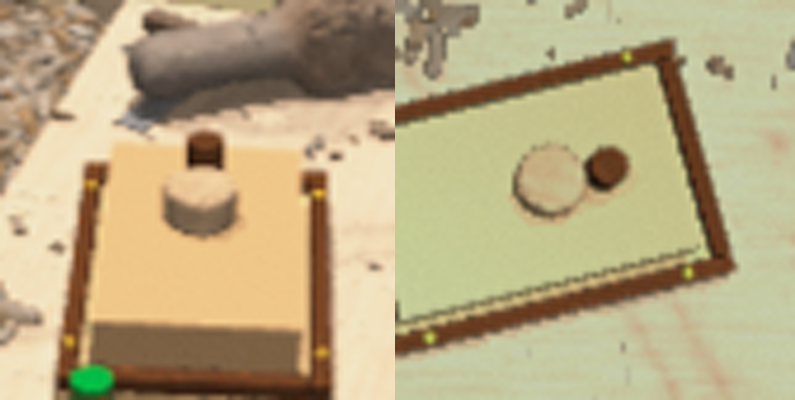

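The final view shows the dog seated at right crop (607,168) with the blank at (552,180) against it. Their centres are about 40 mm apart, and the robot is clear.

```bash
python3 -c "
from bench import env
print(env.finish_job())"
```

```text
the job is handed in; nothing more can be done
None
```

The slim dog is seated in the board with its shoulder down, the highest press reading being about 11 N (1.1 kg), and the blank was slid along the board until it touched the dog; the stout dog is still in the rack, and the job was handed in at about 24 s.

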